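# Fix the tablet holder to its desk stand with the thumbscrew

## Task

Fit the tablet holder on the desk stand: set its foot flat on top of the stand, square to it, with the upright on the side of the stand's raised lip and the two big holes lined up. Let go, then take the round-headed thumbscrew from the wooden block and put it down through both holes until its head sits on the holder's foot (no turning needed), and leave everything standing there.

Things in the scene. Friction and masses are not known exactly. Their poses are not given: they have to be found in the camera images.
- stand: Fixed low grey-painted steel bridge. Top plate x -50 to +80 mm, y -55 to +55, 10 thick, top 60 above the desk, on 8 mm legs along both y edges, open below. One through hole 25 mm across. Origin: on the hole's axis at desk level (60 below the plate's top); z up. A lip (x 72 to 80 mm, parallel to y) rises 14 mm above the plate along its +x edge.
- holder: Loose plain steel L, 0.2 to 0.4 kg, standing on its foot: plate x -35 to +55 mm, y -40 to +40, 6 thick, with a 25 mm through hole. Origin: centre of the hole, on the underside; z up. Upright: 10 thick (x 45 to 55), 80 wide along y, top 62 above the underside; grip it from above across x. Not the like-shaped bookend (no hole, taller, thinner upright).
- holder_top (a point): Middle of the top edge of the holder's upright: 50 mm along the holder's +x from the hole's axis and 62 mm above the foot's underside. Same axes as the holder.
- thumbscrew: Loose, 60 g, upright in one of 2 holes (80 mm apart, 19 wide) of a fixed wooden block 150x66x55 mm high. Black ribbed round head 37 mm across, 30 tall; steel shank 12 across, 45 long, last 8 tapering to 6. Origin: shank's lower end, on the axis; z up; head from 45 to 75 mm above it. Head now rests on the block's top, 55 above the desk. Not the smaller screw with 2 wings.
Mind the look-alikes: they are no part of the job. Leave any purple or red look-alike of the thumbscrew alone.

How it is judged:
By the outcome, as a careful person would: the job done as asked, in the order asked, and still so for the second after the job is handed in, with the robot touching nothing.
It also fails if it takes over 58 s, if anything falls off the work surface, if the arm or the gripper's body presses on something with over 40 N, if the wrist force passes 120 N, or if a joint passes its speed limit or range.

## Robot

A 7-joint arm with a two-finger parallel gripper is mounted at the origin on the work surface. World frame = base frame: x ahead of the robot, y to its left, z up, the work surface at z = 0. Lengths are in m, angles in rad, forces in N, time in s.
With the tool pointing down it reaches from about 0.4 to 0.85 m from the base axis. Payload 4.5 kg.
Tool frame: the origin (TCP) lies on the centre line of the jaws, within the pads' length; the fingertips stand 11 mm ahead of it and the grasp point (between the pads) lies 8 mm behind it; z points along the fingers, x is the direction in which the jaws open and shut, and the axes are right-handed (so a half turn about z gives the same grasp; the last joint's range is limited). The gripper opens to 85 mm and grips with 20 to 120 N. Pads are 22 mm wide; open, the fingers measure 114 mm over their backs; the gripper's body (76 mm by 85 mm) begins 54 mm behind the grasp point. The pads swing forward as they close: fully open they stand 13 mm farther back than shut.
Start: joints at [1.241, 0.689, -0.195, 1.565, 0.157, 0.902, -0.215], TCP at [0.222, -0.584, 0.242] pointing down, gripper open.
Joint ranges: [-3.01, 3.01], [-0.46, 2.08], [-1.47, 1.51], [0.13, 2.56], [-1, 4.14], [0.04, 2.09], [-2.66, 2.66]. Speed limits (rad/s): [2.57, 2.57, 3.14, 3.14, 3.14, 3.14, 3.14].

## Interface

Orientations are given as a unit quaternion [x, y, z, w].
In Python, from bench import * gives the robot as it stands.
- The arm moves only by the tool carry_out, never from a script. Its argument "steps" is a list of rows, each a list of 4 numbers: the shift along the tool's x, y, z in m, then the turn about the tool's z in degrees. A call has 1 to 5 rows; each row is the pose to reach, as a shift and turn from the pose measured when the call began, along the tool's axes at that moment; what a row does not reach only later rows make up. A row lasts 1/12 s, in which the tool goes at most 41.7 mm and 7.16 degrees, less where a joint would pass 70% of its speed; a pose out of reach is approached as far as the arm can. A call with a gripper value outside its range is refused whole. "fingers" is the opening, from 0 (shut) to 1 (fully open), set as the call begins (left out, the last holds). The fingers move at their own pace and stop on an object; "newtons" is the grip in N (left out, the last holds). Time passes only in rows, so rows that repeat a pose let the fingers close. It gives the time, the measured TCP pose, the force and the opening at its end, in the units of the state.
- state(): the state, without advancing time (a new reading comes with each control period).
- snapshot(name): name is "side" or "top" or "wrist"; returns a dict with "pixels" (384x512x3 uint8, red, green, blue), "mtx" (3x3 intrinsics, pixels), "cam_to_world" (4x4, takes a point from camera to world coordinates); the wrist camera has in their place "mount" (4x4, takes a point from camera to tool coordinates, whose origin is the TCP and whose axes are the tool frame's). Camera axes: x right, y down, z forward; pixel columns grow to the right and rows downward; lengths in m; the calibration is good to about 2 mm. A picture is of the moment at which its call begins: read the wrist's pose just before it. There is no depth.
- close_job(): hands the job in, once; it reports no verdict.
The state is a dict: "clock": time; "q": joint angles; "dq": joint speeds; "tau": joint torques, N m; "position": TCP position; "tool_rot": TCP orientation; "ft_force": force on the tool from outside, world axes, zero at the start; "wrist_torque": the same for the moment, N m; "width": finger opening in m.
Only numpy, scipy, OpenCV 4.12 (cv2) and the standard library are available. Lean on these libraries where they do the work, as an engineer would, in place of code of your own. Each camera call takes 0.05 s, during which the arm holds its last target. There are 200 camera calls.

## Working session

There is one attempt and no reset: what is moved stays moved. The work goes in short steps, Python scripts to look and compute and a tool call to move; the robot and the scene stay as the last step left them, time stands still between calls to the robot, and variables do not carry over. Pictures are saved under pics/ and viewed, about 8 in all and at most 12, crops included, and the job is handed in when it is done.

Besides the shell and the picture viewer there is one more tool, called after ">>>" as a command line: name --pt "numbers of a row" for each row, then --argument value for the rest. carry_out: Moves the arm, as the interface text tells. Its arguments: {"type":"object","properties":{"steps":{"type":"array","items":{"type":"array","items":{"type":"number"}}},"fingers":{"type":"number"},"newtons":{"type":"number"}},"required":["steps"]}

```bash
mkdir -p pics && ls && cat > h.py <<'E'
import numpy as np, cv2
from scipy.spatial.transform import Rotation as R
from bench import *
def snap(n,f):
    st=state(); s=snapshot(n)
    cv2.imwrite(f'pics/{f}.png',s['pixels'][:,:,::-1])
    if n=='wrist':
        T=np.eye(4);T[:3,:3]=R.from_quat(st['tool_rot']).as_matrix();T[:3,3]=st['position'];C=T@np.array(s['mount'])
    else: C=np.array(s['cam_to_world'])
    np.savez(f'pics/{f}.npz',px=s['pixels'],K=np.array(s['mtx']),C=C)
    return s['pixels'],np.array(s['mtx']),C
def load(f):
    d=np.load(f'pics/{f}.npz');return d['px'],d['K'],d['C']
def ray(K,C,uv):
    uv=np.atleast_2d(np.array(uv,float));d=np.c_[uv,np.ones(len(uv))]@np.linalg.inv(K).T@C[:3,:3].T
    return C[:3,3],d
def onz(K,C,uv,z):
    o,d=ray(K,C,uv);return o+d*((z-o[2])/d[:,2])[:,None]
def proj(K,C,P):
    P=np.atleast_2d(P);p=(P-C[:3,3])@C[:3,:3]@K.T;return p[:,:2]/p[:,2:]
def brief():
    s=state();e=R.from_quat(s['tool_rot']).as_matrix()
    print(s['clock'],np.round(s['position'],4),'toolx',np.round(e[:,0],3),'z',np.round(e[:,2],3),'F',np.round(s['ft_force'],1),'w',s['width'],'q',np.round(s['q'],2))
E
python3 - <<'E'
from h import *
a=[snap(n,n+'0') for n in ('top','side','wrist')]
brief()
for x in a: print(x[1][0,0],np.round(x[2],3).tolist())
b=np.hstack([a[0][0],a[1][0]])[:,:,::-1]
cv2.imwrite('pics/top0b.png',cv2.resize(a[0][0],(800,600),interpolation=cv2.INTER_CUBIC)[:,:,::-1])
cv2.imwrite('pics/side0b.png',cv2.resize(a[1][0],(800,600),interpolation=cv2.INTER_CUBIC)[:,:,::-1])
E
```

```text
pics
0.15 [ 0.2222 -0.5837  0.2417] toolx [ 0.356 -0.935 -0.001] z [-0.001  0.001 -1.   ] F [-0.1  0.1 -0.1] w 0.0851550568898867 q [ 1.24  0.69 -0.19  1.57  0.16  0.9  -0.22]
390.56946702651845 [[0.025, -0.999, 0.039, 0.494], [-1.0, -0.025, 0.003, -0.047], [-0.002, -0.039, -0.999, 0.974], [0.0, 0.0, 0.0, 1.0]]
477.38088503408665 [[-0.996, -0.075, 0.046, 0.451], [-0.086, 0.72, -0.688, 0.904], [0.018, -0.69, -0.724, 1.072], [0.0, 0.0, 0.0, 1.0]]
291.12445118214424 [[0.356, -0.896, -0.267, 0.289], [-0.934, -0.342, -0.099, -0.557], [-0.002, 0.285, -0.959, 0.374], [0.0, 0.0, 0.0, 1.0]]
```

View pics/top0b.png

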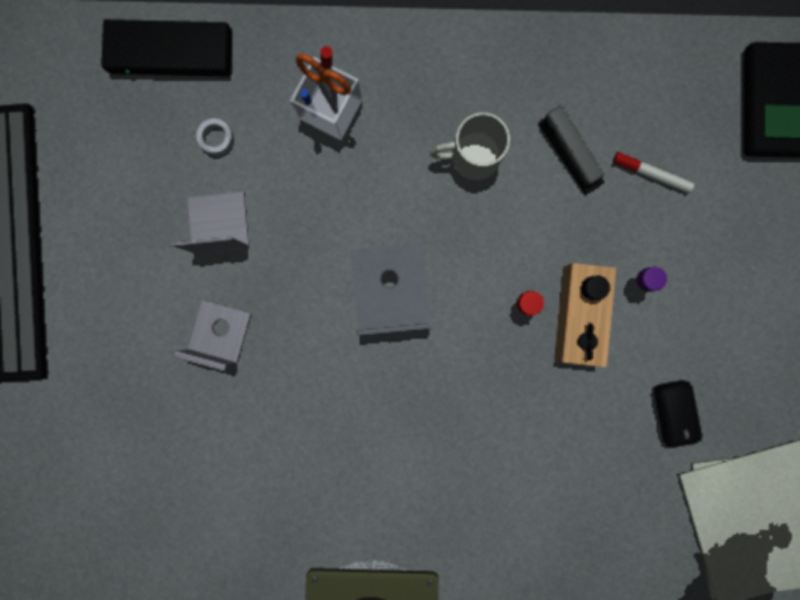

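View pics/side0b.png

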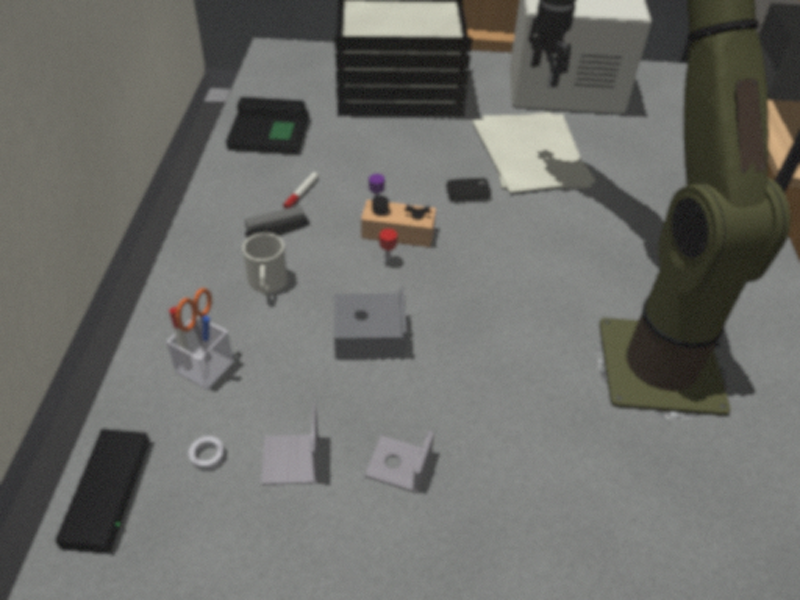

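Top view (800x600): the holder candidates are (220,332), which has a hole, and (218,220), which is taller with no hole, so that one is the bookend. The screw candidates are (595,288) black and round in the block, (588,341) with wings, (530,302) red and (652,278) purple. The first of each fits the description. The stand is at (390,290) with its hole at (390,278) and its lip on the robot side. I'll confirm these in one enlarged crop while measuring.

```bash
python3 - <<'E'
from h import *
px,K,C=load('top0'); s,Ks,Cs=load('side0')
def crop(im,x,y,w=64,h=64,k=6): return cv2.resize(im[y:y+h,x:x+w],None,fx=k,fy=k,interpolation=cv2.INTER_CUBIC)
g=[crop(px,108,180),crop(px,220,154),crop(px,348,164)] 
g2=[crop(s,225,270),crop(s,205,180),crop(s,225,110)]
m=np.vstack([np.hstack(g),np.hstack(g2)])
m=cv2.resize(cv2.convertScaleAbs(m,alpha=1.6),(798,532))
cv2.imwrite('pics/c1.png',m[:,:,::-1])
gray=cv2.cvtColor(px,cv2.COLOR_RGB2GRAY); gs=cv2.cvtColor(s,cv2.COLOR_RGB2GRAY)
def hole(g,x,y,w,K,C,z,name):
    p=cv2.resize(g[y-w:y+w,x-w:x+w],None,fx=8,fy=8,interpolation=cv2.INTER_CUBIC)
    t,_=cv2.threshold(p,0,255,cv2.THRESH_OTSU); m=(p<t).astype(np.uint8)
    cs,_=cv2.findContours(m,cv2.RETR_EXTERNAL,cv2.CHAIN_APPROX_NONE)
    c=min([c for c in cs if cv2.contourArea(c)>600],key=lambda c:abs(cv2.boundingRect(c)[0]+cv2.boundingRect(c)[2]/2-8*w))
    (a,b),_,_=e=cv2.fitEllipse(c); uv=((a+.5)/8-.5+x-w,(b+.5)/8-.5+y-w)
    print(name,np.round(uv,2),np.round(np.array(e[1])/8,1),np.round(onz(K,C,uv,z),4))
hole(gray,141,209,11,K,C,.006,'holder top');hole(gray,249,178,11,K,C,.06,'stand top')
hole(gs,251,295,10,Ks,Cs,.006,'holder side');hole(gs,231,201,9,Ks,Cs,.06,'stand side')
hole(gray,381,184,14,K,C,.085,'screw top')
# outlines
hsv=cv2.cvtColor(px,cv2.COLOR_RGB2HSV)
for nm,(u,v) in dict(holder=(135,205),stand=(240,195),desk=(200,250),stand2=(260,200),foot2=(150,215),bookend=(140,140)).items(): print(nm,px[v,u],hsv[v,u])
m=((hsv[...,0]<25)&(hsv[...,1]>90)&(hsv[...,2]>80)).astype(np.uint8); m[:150]=0;m[260:]=0
c=max(cv2.findContours(m,0,1)[0],key=cv2.contourArea); r=cv2.minAreaRect(c);print('block',r,onz(K,C,cv2.boxPoints(r),.055).round(4).tolist())
E
```

```text
holder top [140.34 209.18] [11.5 11.8] [[0.4753 0.2526 0.006 ]]
stand top [248.79 177.06] [ 9.4 11.9] [[ 0.5579 -0.0157  0.06  ]]
holder side [250.77 294.32] [ 9.5 11.1] [[0.4759 0.2497 0.006 ]]
stand side [230.71 201.35] [6.6 8.8] [[ 0.5565 -0.017   0.06  ]]
screw top [380.08 184.68] [17.1 20. ] [[ 0.5462 -0.3157  0.085 ]]
holder [116 117 126] [117  20 126]
stand [ 91  97 102] [104  28 102]
desk [93 98 99] [95 15 99]
stand2 [ 91  96 102] [106  28 102]
foot2 [120 122 130] [114  20 130]
bookend [121 122 131] [117  19 131]
block ((376.31439208984375, 201.4175262451172), (28.511962890625, 63.895050048828125), 5.5275397300720215) [[0.4362, -0.2771, 0.055], [0.5859, -0.2893, 0.055], [0.5811, -0.3562, 0.055], [0.4314, -0.3436, 0.055]]
```

View pics/c1.png

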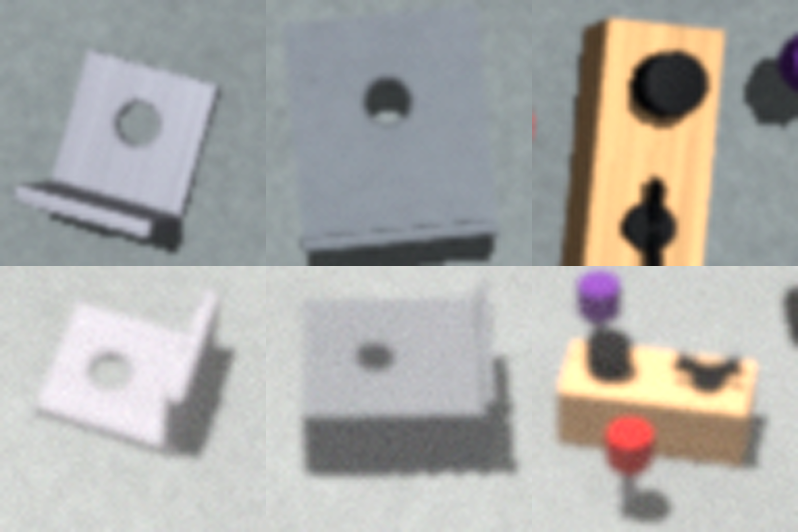

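The crops confirm it. Top row: the holder has a hole and a thick upright; the stand has its lip towards the robot; the round ribbed black screw is at the far hole of the block, with the winged one nearer the robot. I'll move over the stand for a close wrist view, then go on to the holder.

>>> carry_out --pt "-0.131 -0.156 -0.02 0" --pt "-0.131 -0.156 -0.02 0" --pt "-0.131 -0.156 -0.02 0" --pt "-0.131 -0.156 -0.02 0" --pt "-0.131 -0.156 -0.02 0"

```text
clock: 0.57
position: [0.3222, -0.4033, 0.2619]
tool_rot: [0.824, -0.567, -0.001, -0.001]
ft_force: [0.9, -0.2, 0.3]
width: 0.0858
```

>>> carry_out --pt "-0.131 -0.156 -0.02 0" --pt "-0.131 -0.156 -0.02 0" --pt "-0.131 -0.156 -0.02 0" --pt "-0.131 -0.156 -0.02 0" --pt "-0.131 -0.156 -0.02 0"

```text
clock: 0.98
position: [0.4218, -0.2232, 0.2824]
tool_rot: [0.824, -0.567, -0.001, -0.001]
ft_force: [1.3, -1.3, -0.2]
width: 0.0848
```

>>> carry_out --pt "-0.131 -0.156 -0.02 0" --pt "-0.131 -0.156 -0.02 0" --pt "-0.131 -0.156 -0.02 0" --pt "-0.131 -0.156 -0.02 0" --pt "-0.131 -0.156 -0.02 0"

```text
clock: 1.4
position: [0.5214, -0.0429, 0.3029]
tool_rot: [0.824, -0.567, -0.001, -0.001]
ft_force: [1.6, -1.2, -0.4]
width: 0.0852
```

```bash
python3 - <<'E'
from h import *
p,K,C=snap('wrist','w1'); brief()
print(proj(K,C,[[.5565,-.0165,.06]]))
cv2.imwrite('pics/w1b.png',cv2.convertScaleAbs(p,alpha=1.5)[:,:,::-1])
E
```

```text
1.45 [ 0.5263 -0.0324  0.304 ] toolx [ 0.369 -0.93  -0.008] z [ 0.006  0.011 -1.   ] F [4.7 6.8 1.3] w 0.08563002477475185 q [ 0.11  0.48 -0.21  1.78  0.11  0.88 -1.33]
[[250.44144086 126.58396664]]
```

View pics/w1b.png

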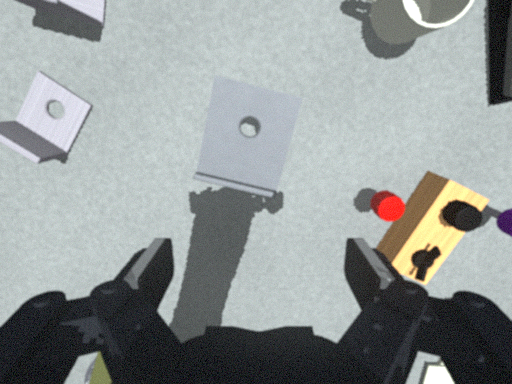

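Wrist view: the stand's hole is at (249,126), within 1 px of the predicted projection. The holder is at (55,108) and the block's round screw at (462,215). Next, the holder.

>>> carry_out --pt "-0.149 -0.007 0.042 0" --pt "-0.149 -0.007 0.042 0" --pt "-0.149 -0.007 0.042 0" --pt "-0.149 -0.007 0.042 0" --pt "-0.149 -0.007 0.042 0"

```text
clock: 1.87
position: [0.4743, 0.1184, 0.2619]
tool_rot: [0.831, -0.556, -0.004, -0.007]
ft_force: [0.5, 0.8, -0.0]
width: 0.0855
```

>>> carry_out --pt "-0.149 -0.007 0.042 -35" --pt "-0.149 -0.007 0.042 -35" --pt "-0.149 -0.007 0.042 -35" --pt "-0.149 -0.007 0.042 -35" --pt "-0.149 -0.007 0.042 -35"

```text
clock: 2.28
position: [0.4192, 0.2688, 0.2211]
tool_rot: [0.963, -0.271, -0.004, -0.011]
ft_force: [0.3, 0.9, 0.7]
width: 0.0855
```

>>> carry_out --pt "0 0 0 -16" --pt "0 0 0 -16" --pt "0 0 0 -16" --pt "0 0 0 -16" --pt "0 0 0 -16"

```text
clock: 2.7
position: [0.4194, 0.2682, 0.221]
tool_rot: [0.991, -0.135, -0.002, -0.011]
ft_force: [-0.4, -0.3, -0.1]
width: 0.0855
```

```bash
python3 - <<'E'
from h import *
p,K,C=snap('wrist','w2'); brief()
print(proj(K,C,[[.4755,.2515,.006]]))
cv2.imwrite('pics/w2b.png',cv2.convertScaleAbs(p,alpha=1.4)[:,:,::-1])
E
```

```text
2.75 [0.4194 0.2683 0.221 ] toolx [ 0.963 -0.268 -0.008] z [-0.002  0.022 -1.   ] F [-0.1 -0.7 -0.8] w 0.08514605346350669 q [-0.37  0.58 -0.44  1.97  0.36  0.66 -1.3 ]
[[308.71488108 169.23378158]]
```

View pics/w2b.png

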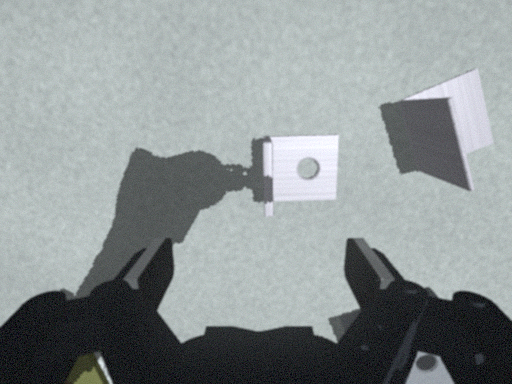

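```bash
cat >> h.py <<'E'
def up(g,x,y,w,h,k=8):
    return cv2.resize(g[y:y+h,x:x+w],None,fx=k,fy=k,interpolation=cv2.INTER_CUBIC),lambda q:(np.asarray(q,float)+.5)/k-.5+[x,y]
def edge(g,K,C,z,p0,p1,half=5,n=60,sub=.1):
    """edge line near p0-p1: steepest gradient across; returns world points on plane z fitted: midpoint, direction"""
    p0,p1=np.array(p0,float),np.array(p1,float);t=(p1-p0)/np.linalg.norm(p1-p0);nn=np.array([-t[1],t[0]])
    s=np.linspace(0,1,n)[:,None,None];o=np.arange(-half,half,sub)[None,:,None]
    P=(p0+s*(p1-p0)+o*nn).astype(np.float32)
    v=cv2.remap(cv2.GaussianBlur(g,(0,0),.8).astype(np.float32),P[...,0],P[...,1],cv2.INTER_CUBIC)
    v=cv2.blur(v,(1,9)); gr=np.abs(np.gradient(v,axis=1));i=gr[:,8:-8].argmax(1)+8
    W=onz(K,C,P[np.arange(n),i],z)[:,:2]
    vx,vy,x,y=cv2.fitLine(W.astype(np.float32),cv2.DIST_HUBER,0,1e-4,1e-4).ravel()
    d=np.array([vx,vy]);m=np.array([x,y]);r=np.abs((W-m)@[-vy,vx])
    return m,np.degrees(np.arctan2(vy,vx))%180,np.median(r)
E
python3 - <<'E'
from h import *
p,K,C=load('w2');g=cv2.cvtColor(p,cv2.COLOR_RGB2GRAY)
print('foot far y edge',edge(g,K,C,.006,(282,135.5),(330,135)));print('foot near',edge(g,K,C,.006,(282,201),(330,199)))
print('foot end',edge(g,K,C,.006,(338,142),(337,194)))
print('upr inner top',edge(g,K,C,.062,(272,150),(273,205),3));print('upr outer',edge(g,K,C,.062,(264,150),(264,208),3))
a,f=up(g,295,155,27,27);t,m=cv2.threshold(a,0,255,cv2.THRESH_OTSU+cv2.THRESH_BINARY_INV)
c=max(cv2.findContours(m,0,1)[0],key=cv2.contourArea);uv=f(cv2.fitEllipse(c)[0]);print('hole',uv,onz(K,C,uv,.006))
# upright top end corners visually
print('proj top guess'); 
p,K,C=load('w1');g=cv2.cvtColor(p,cv2.COLOR_RGB2GRAY)
print('STAND far',edge(g,K,C,.06,(225,79),(290,95)));print('L',edge(g,K,C,.06,(212,90),(199,165)));print('R',edge(g,K,C,.06,(299,105),(282,180)))
print('lip outer top',edge(g,K,C,.074,(200,180),(268,194)))
a,f=up(g,234,112,31,29);t,m=cv2.threshold(a,0,255,cv2.THRESH_OTSU+cv2.THRESH_BINARY_INV)
c=max(cv2.findContours(m,0,1)[0],key=cv2.contourArea);e=cv2.fitEllipse(c);print('hole',f(e[0]),np.array(e[1])/8,onz(K,C,f(e[0]),.06))
E
```

```text
foot far y edge (array([0.48369616, 0.29126453], dtype=float32), np.float32(165.95432), np.float64(0.00026127507921741555))
foot near (array([0.46775112, 0.21350643], dtype=float32), np.float32(166.23369), np.float64(0.0002034221561306061))
foot end (array([0.509871  , 0.24765055], dtype=float32), np.float32(75.88156), np.float64(0.00023014377724271738))
upr inner top (array([0.4309309, 0.2668842], dtype=float32), np.float32(77.55423), np.float64(0.0002822061107355661))
upr outer (array([0.42250392, 0.26795998], dtype=float32), np.float32(77.27283), np.float64(0.00039421509298119995))
hole [308.21723747 168.40444756] [[0.47514675 0.25266518 0.006     ]]
proj top guess
STAND far (array([ 0.6048958, -0.0078214], dtype=float32), np.float32(97.31041), np.float64(0.0003667730689283548))
L (array([0.5342094 , 0.03754827], dtype=float32), np.float32(7.1458936), np.float64(0.0003799993281523748))
R (array([ 0.5594579 , -0.06993988], dtype=float32), np.float32(7.453572), np.float64(0.00019509924269033138))
lip outer top (array([ 0.47970182, -0.02342122], dtype=float32), np.float32(92.29647), np.float64(0.0015469750062041122))
hole [249.90485382 125.15596676] [18.75348473 20.51011276] [[ 0.55791674 -0.01524694  0.06      ]]
```

```bash
python3 - <<'E'
from h import *
p,K,C=load('top0');g=cv2.cvtColor(p,cv2.COLOR_RGB2GRAY)
k=4.156
def q(u,v): return (220+(u-266)/k,154+v/k)
print('far',edge(g,K,C,.06,q(300,18),q(465,10),3));print('L',edge(g,K,C,.06,q(289,40),q(301,220),3));print('R',edge(g,K,C,.06,q(476,40),q(491,215),3))
print('lipin top',edge(g,K,C,.074,q(315,236),q(480,226),1.5));print('lip bottom',edge(g,K,C,.074,q(315,249),q(485,236),2))
def h(u,v): return (108+u/k,180+v/k)
print('H far',edge(g,K,C,.006,h(105,57),h(200,85),3),edge(g,K,C,.006,h(86,65),h(58,165),3),edge(g,K,C,.006,h(212,100),h(183,200),3))
p,K,C=load('side0');g=cv2.cvtColor(p,cv2.COLOR_RGB2GRAY)
def s(u,v): return (205+(u-266)/k,180+(v-266)/k)
print('side far',edge(g,K,C,.06,s(304,305),s(304,405),2),'front y+',edge(g,K,C,.06,s(310,415),s(480,415),2))
E
```

```text
far (array([ 0.6040721 , -0.00852459], dtype=float32), np.float32(96.382996), np.float64(0.00048686500106806974))
L (array([0.5399031 , 0.03748219], dtype=float32), np.float32(8.042184), np.float64(0.000602075431666791))
R (array([ 0.53425616, -0.07197142], dtype=float32), np.float32(3.2135758), np.float64(0.0018146225908521104))
lipin top (array([ 0.48118913, -0.02223528], dtype=float32), np.float32(93.71119), np.float64(0.0003558130239487877))
lip bottom (array([ 0.47710967, -0.02606112], dtype=float32), np.float32(96.94784), np.float64(0.0005370550110691292))
H far (array([0.5080661 , 0.24304304], dtype=float32), np.float32(75.85881), np.float64(0.0002816263284172147)) (array([0.48036504, 0.29208615], dtype=float32), np.float32(165.87653), np.float64(0.0001535856234153562)) (array([0.4621808 , 0.21509549], dtype=float32), np.float32(166.39583), np.float64(0.00017142518786076368))
side far (array([ 0.60743874, -0.01610543], dtype=float32), np.float32(97.68127), np.float64(4.278272011022927e-09)) front y+ (array([0.52907723, 0.03578436], dtype=float32), np.float32(5.8598256), np.float64(1.2958709851940008e-08))
```

Holder: yaw 166.1°, hole at (0.4751, 0.2527). Stand: yaw 187.2°, hole at about (0.5555, −0.0155). Now descend to the upright and grip it.

>>> carry_out --pt "0.009 0.002 0.03 -1.6" --pt "0.009 0.004 0.065 -1.6" --pt "0.009 0.005 0.1 -1.6" --pt "0.009 0.005 0.13 -1.6" --pt "0.009 0.005 0.14 -1.6"

```text
clock: 3.17
position: [0.425, 0.2627, 0.0775]
tool_rot: [0.993, -0.122, -0.004, -0.009]
ft_force: [0.2, -0.3, 0.1]
width: 0.0854
```

>>> carry_out --pt "0 0 0.012 0" --pt "0 0 0.025 0" --pt "0 0 0.037 0" --pt "0 0 0.037 0" --pt "0 0 0.037 0"

```text
clock: 3.58
position: [0.4247, 0.2632, 0.0403]
tool_rot: [0.992, -0.122, -0.004, -0.008]
ft_force: [-0.4, -0.6, -0.0]
width: 0.0856
```

```bash
python3 - <<'E'
from h import *
brief()
E
```

```text
3.5833 [0.4247 0.2632 0.0403] toolx [ 0.97  -0.242 -0.01 ] z [-0.006  0.017 -1.   ] F [-0.4 -0.6 -0. ] w 0.08559958809255548 q [-0.53  0.89 -0.17  2.08  0.57  0.21 -1.45]
```

>>> carry_out --pt "0.002 0 0 0" --pt "0.002 0 0 0" --pt "0.002 0 0 0" --pt "0.002 0 0 0" --pt "0.002 0 0 0" --fingers 0 --newtons 60

```text
clock: 4.0
position: [0.4269, 0.2628, 0.0407]
tool_rot: [0.992, -0.122, -0.004, -0.009]
ft_force: [-0.3, -0.3, 0.2]
width: 0.0257
```

>>> carry_out --pt "0 0 0 0" --pt "0 0 0 0" --pt "0 0 0 0" --pt "0 0 0 0" --pt "0 0 0 0"

```text
clock: 4.42
position: [0.427, 0.2629, 0.041]
tool_rot: [0.992, -0.122, -0.004, -0.009]
ft_force: [-0.6, 0.0, 5.7]
width: 0.0093
```

```bash
python3 - <<'E'
from h import *
brief()
p,K,C=snap('wrist','w3')
cv2.imwrite('pics/w3b.png',p[:,:,::-1])
E
```

```text
4.4167 [0.427  0.2629 0.041 ] toolx [ 0.97  -0.242 -0.009] z [-0.005  0.018 -1.   ] F [-0.6  0.   5.7] w 0.009264959424265298 q [-0.53  0.89 -0.17  2.07  0.58  0.22 -1.45]
```

>>> carry_out --pt "0 0 -0.02 0" --pt "0 0 -0.05 0" --pt "0 0 -0.09 0" --pt "0 0 -0.13 0" --pt "0 0 -0.15 0"

```text
clock: 4.88
position: [0.4283, 0.2607, 0.1943]
tool_rot: [0.992, -0.122, -0.002, -0.01]
ft_force: [0.6, 1.6, -4.0]
width: 0.0093
```

>>> carry_out --pt "0 0 0 0" --pt "0.012 0.022 0 0" --pt "0.029 0.052 0 0" --pt "0.047 0.083 0 0" --pt "0.064 0.113 0 0"

```text
clock: 5.3
position: [0.462, 0.1334, 0.1899]
tool_rot: [0.993, -0.122, -0.004, -0.009]
ft_force: [0.8, -0.4, -2.9]
width: 0.0092
```

```bash
python3 - <<'E'
from h import *
brief()
E
```

```text
5.3 [0.462  0.1334 0.1899] toolx [ 0.97  -0.242 -0.01 ] z [-0.006  0.019 -1.   ] F [ 0.8 -0.4 -2.9] w 0.009221109060123276 q [-0.08  0.62 -0.46  2.04  0.45  0.58 -1.08]
```

>>> carry_out --pt "0.02 0.035 0.008 -5" --pt "0.04 0.07 0.015 -10" --pt "0.058 0.102 0.022 -15" --pt "0.072 0.127 0.026 -19" --pt "0.081 0.141 0.028 -21"

```text
clock: 5.72
position: [0.5046, -0.0282, 0.1555]
tool_rot: [0.998, 0.06, -0.005, -0.008]
ft_force: [-0.3, -0.5, -4.6]
width: 0.0093
```

>>> carry_out --pt "0 0 0 0" --pt "0 0 0 0" --pt "0 0 0 0"

```text
clock: 5.97
position: [0.5034, -0.027, 0.1545]
tool_rot: [0.998, 0.06, -0.007, -0.009]
ft_force: [-0.1, 0.5, -3.7]
width: 0.0087
```

```bash
python3 - <<'E'
from h import *
p,K,C=snap('wrist','w4'); brief()
p2,_,_=snap('top','t4')
a=cv2.resize(p,(800,600))[:,:,::-1]
cv2.imwrite('pics/w4b.png',cv2.convertScaleAbs(a,alpha=1.4))
E
```

```text
6.0167 [ 0.5039 -0.0262  0.155 ] toolx [ 0.993  0.121 -0.011] z [-0.013  0.017 -1.   ] F [ 0.6  0.7 -3.2] w 0.009003484571492859 q [ 0.31  0.73 -0.56  1.98  0.62  0.62 -0.53]
```

View pics/w4b.png

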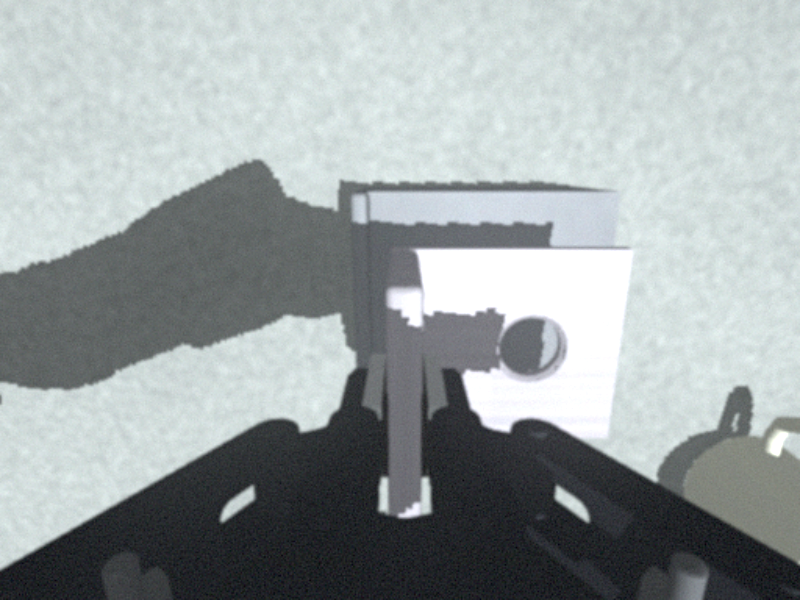

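Wrist view: the holder's hole is at (533,348)/1.56, its foot edge at v=249/1.56, the stand's far y edge at v=191/1.56 and the lip at u≈358/1.56. The upright is on the lip side. Measuring the relative offset.

```bash
python3 - <<'E'
from h import *
p,K,C=load('w4');g=cv2.cvtColor(p,cv2.COLOR_RGB2GRAY);k=1.5625
E=lambda n,z,a,b,h=4:print(n,[np.round(x,4) for x in edge(g,K,C,z,np.array(a)/k,np.array(b)/k,h)])
zf=.120
E('foot y-',zf,(430,249),(620,249));E('foot end',zf,(629,260),(612,425))
E('upright top? no',.06,(0+400,191),(600,191)) if 0 else E('stand y edge',.06,(400,191),(600,191))
E('stand far end',.06,(612,196),(616,240),3)
E('lip outer top',.074,(352,200),(352,235),3);E('lip inner top',.074,(368,200),(367,235),2)
def hole(x,y,w,h,z):
    a,f=up(g,x,y,w,h);t,m=cv2.threshold(a,165,255,cv2.THRESH_BINARY_INV)
    c=max(cv2.findContours(m,0,1)[0],key=cv2.contourArea);e=cv2.fitEllipse(c);print(t,f(e[0])*k,np.array(e[1])/8*k,onz(K,C,f(e[0]),z))
print(onz(K,C,np.array([[533,348]])/k,zf))
print(proj(K,C,[[.5555,-.0155,.06]])*k)
E
```

```text
foot y- [array([0.5561, 0.0215], dtype=float32), np.float32(6.3278), np.float64(0.0001)]
foot end [array([ 0.5851, -0.0053], dtype=float32), np.float32(96.9087), np.float64(0.0001)]
stand y edge [array([0.5305, 0.037 ], dtype=float32), np.float32(6.8999), np.float64(0.0)]
stand far end [array([0.5999, 0.0328], dtype=float32), np.float32(102.1467), np.float64(0.0002)]
lip outer top [array([0.4715, 0.0149], dtype=float32), np.float32(91.5294), np.float64(0.0002)]
lip inner top [array([0.4787, 0.0184], dtype=float32), np.float32(87.5568), np.float64(0.0003)]
[[ 0.55270996 -0.01864844  0.12      ]]
[[509.35777874 299.20434236]]
```

>>> carry_out --pt "0.004 -0.003 0.01 -0.4" --pt "0.004 -0.003 0.022 -0.4" --pt "0.004 -0.003 0.034 -0.4" --pt "0.004 -0.002 0.042 -0.4" --pt "0.004 -0.002 0.044 -0.4"

```text
clock: 6.48
position: [0.5066, -0.0217, 0.11]
tool_rot: [0.998, 0.066, -0.007, -0.009]
ft_force: [-0.2, -0.4, -4.0]
width: 0.0091
```

>>> carry_out --pt "0 0 0 0" --pt "0 0 0 0" --pt "0 0 0 0"

```text
clock: 6.73
position: [0.507, -0.0212, 0.1104]
tool_rot: [0.998, 0.066, -0.006, -0.009]
ft_force: [0.6, 1.0, -2.8]
width: 0.0089
```

```bash
python3 - <<'E'
from h import *
p,K,C=snap('wrist','w5'); brief()
a=cv2.resize(p,(800,600))[:,:,::-1]
cv2.imwrite('pics/w5b.png',cv2.convertScaleAbs(a,alpha=1.4))
E
```

```text
6.7833 [ 0.507  -0.0214  0.1104] toolx [ 0.991  0.131 -0.011] z [-0.013  0.017 -1.   ] F [ 0.6  0.7 -3.6] w 0.00943133791661869 q [ 0.26  0.8  -0.49  2.01  0.69  0.52 -0.6 ]
```

View pics/w5b.png

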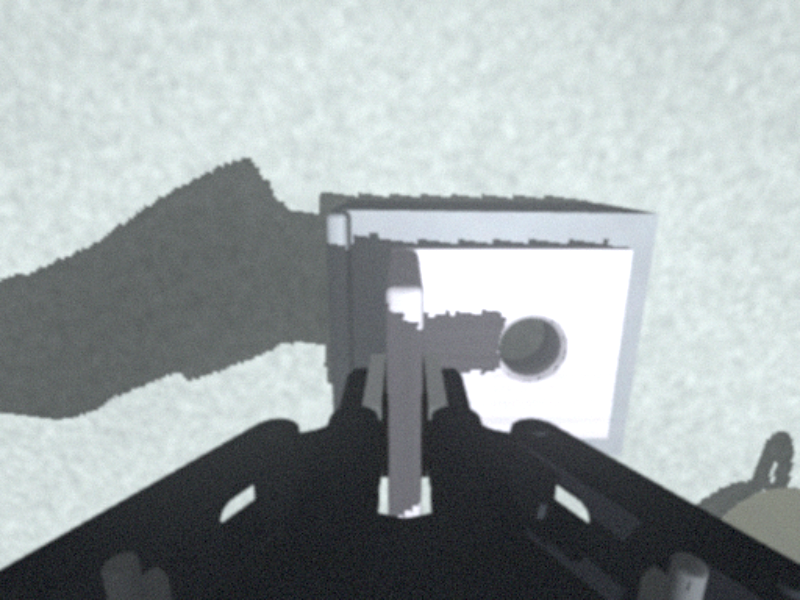

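Wrist view: the stand's y edge is at v=212, its end edge at u≈655→625 and its lip at u≈327–350. The holder's foot edges are at v=249 and u≈632→610, and its hole is at (533,348) (800-wide pixels). Measuring again.

```bash
python3 - <<'E'
from h import *
p,K,C=load('w5');g=cv2.cvtColor(p,cv2.COLOR_RGB2GRAY);k=1.5625
yw=np.radians(187.2);X=np.array([np.cos(yw),np.sin(yw)]);Y=np.array([-X[1],X[0]])
def E(n,z,a,b,h,ax,off):
    m,an,r=edge(g,K,C,z,np.array(a)/k,np.array(b)/k,h);print(n,'yaw',round(float(an),2),'hole coord',np.round(m@ax-off,4),r.round(4))
zf=.0754
E('H y',zf,(430,249),(620,249),4,Y,-.04);E('H end',zf,(631,260),(612,425),4,X,-.035)
E('S y',.06,(370,212),(640,212),4,Y,-.055);E('S end',.06,(653,225),(628,430),4,X,-.05)
E('lip out',.074,(328,222),(328,330),3,X,.08)
u=onz(K,C,np.array([[533,348]])/k,zf)[0,:2];print('H hole',u@X,u@Y)
E
```

```text
H y yaw 7.67 hole coord 0.0821 0.0
H end yaw 97.59 hole coord -0.5494 0.0001
S y yaw 6.89 hole coord 0.0847 0.0001
S end yaw 96.93 hole coord -0.5498 0.0001
lip out yaw 96.24 hole coord -0.5497 0.0004
H hole -0.5504474919268962 0.08207016487013095
```

>>> carry_out --pt "0 0.002 0 0.7" --pt "0 0.002 0 0.7" --pt "0 0.002 0.003 0.7" --pt "0 0.002 0.005 0.7" --pt "0 0.002 0.005 0.7"

```text
clock: 7.2
position: [0.5069, -0.0234, 0.105]
tool_rot: [0.998, 0.06, -0.006, -0.009]
ft_force: [0.1, 0.3, -3.6]
width: 0.0089
```

```bash
cat > m.py <<'E'
from h import *
p,K,C=snap('wrist','w6'); brief();z0=float(state()['position'][2])
g=cv2.cvtColor(p,cv2.COLOR_RGB2GRAY);k=1.5625
yw=np.radians(187.2);X=np.array([np.cos(yw),np.sin(yw)]);Y=np.array([-X[1],X[0]])
def E(n,z,P,ax,off,h=4):
    q=proj(K,C,np.c_[P,[z]*2]);m,an,r=edge(g,K,C,z,q[0],q[1],h);print(n,'yaw',round(float(an),2),'hole coord',np.round(m@ax-off,4),r.round(4))
zf=max(.066,z0-.035);c=lambda x,y:(x-.5496)*X+(.0846+y)*Y
E('H y',zf,[c(.035,-.04),c(-.032,-.04)],Y,-.04);E('H end',zf,[c(-.035,-.036),c(-.035,.02)],X,-.035)
E('S y',.06,[c(.06,-.055),c(-.045,-.055)],Y,-.055);E('S end',.06,[c(-.05,-.05),c(-.05,.02)],X,-.05)
E
python3 m.py
```

```text
7.25 [ 0.507  -0.0233  0.1051] toolx [ 0.993  0.119 -0.012] z [-0.014  0.017 -1.   ] F [ 0.4 -0.2 -3.4] w 0.009278691766990236 q [ 0.25  0.8  -0.47  2.01  0.7   0.51 -0.61]
H y yaw 6.97 hole coord 0.085 0.0
H end yaw 96.68 hole coord -0.549 0.0001
S y yaw 6.92 hole coord 0.0846 0.0
S end yaw 97.04 hole coord -0.5497 0.0001
```

>>> carry_out --pt "0.0005 0 0.002 0" --pt "0.0005 0 0.003 0" --pt "0.0005 0 0.004 0" --pt "0.0005 0 0.0045 0" --pt "0.0005 0 0.005 0"

```text
clock: 7.67
position: [0.507, -0.0231, 0.101]
tool_rot: [0.998, 0.06, -0.006, -0.009]
ft_force: [-6.1, -1.1, 16.0]
width: 0.0094
```

>>> carry_out --pt "0 0 -0.001 0" --pt "0 0 -0.001 0" --pt "0 0 -0.001 0" --pt "0 0 -0.001 0" --pt "0 0 -0.001 0" --fingers 0.5

```text
clock: 8.08
position: [0.5072, -0.0231, 0.102]
tool_rot: [0.998, 0.06, -0.006, -0.009]
ft_force: [0.4, -0.4, 0.0]
width: 0.0423
```

>>> carry_out --pt "0 0 -0.005 0" --pt "0 0 -0.015 0" --pt "0 0 -0.035 0" --pt "0 0 -0.06 0" --pt "0 0 -0.09 0"

```text
clock: 8.5
position: [0.5075, -0.0246, 0.1929]
tool_rot: [0.998, 0.06, -0.007, -0.009]
ft_force: [1.1, -0.3, 0.2]
width: 0.0428
```

>>> carry_out --pt "0 0 -0.05 0" --pt "0 0 -0.05 0" --pt "0 0 -0.05 0"

```text
clock: 8.75
position: [0.5104, -0.025, 0.2468]
tool_rot: [0.998, 0.06, -0.004, -0.009]
ft_force: [-0.8, -0.3, 0.6]
width: 0.0427
```

```bash
python3 m.py; python3 - <<'E'
from h import *
p,K,C=load('w6')
cv2.imwrite('pics/w6b.png',cv2.convertScaleAbs(cv2.resize(p,(800,600)),alpha=1.3)[:,:,::-1])
E
```

```text
8.8 [ 0.5091 -0.0255  0.2447] toolx [ 0.993  0.12  -0.01 ] z [-0.012  0.017 -1.   ] F [-0.3  0.2  0.2] w 0.0426099536372103 q [ 0.39  0.61 -0.67  1.88  0.48  0.83 -0.41]
H y yaw 8.99 hole coord 0.0846 0.0008
H end yaw 98.94 hole coord -0.551 0.001
S y yaw 7.47 hole coord 0.0845 0.0003
S end yaw 96.57 hole coord -0.5501 0.0003
```

View pics/w6b.png

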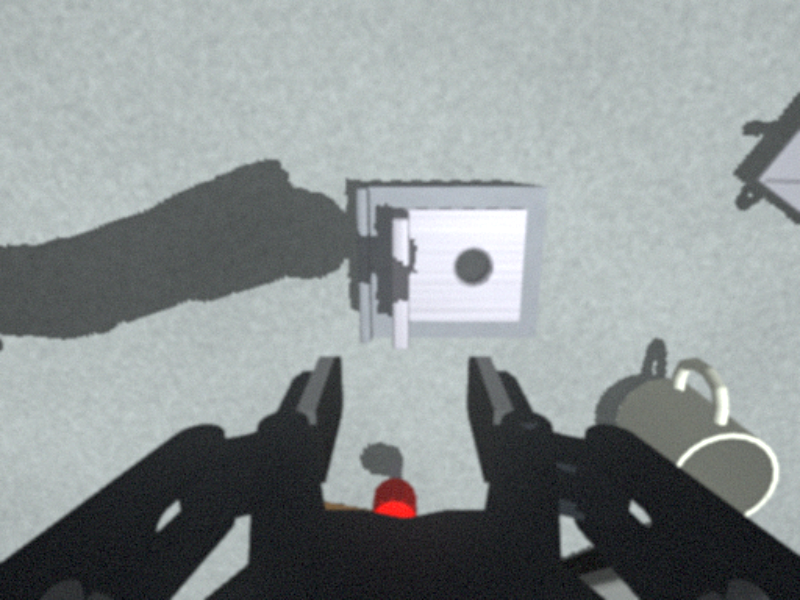

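Wrist view: the holder is flat and square on the stand, with the upright on the lip side and its hole at (473,266). Now over the thumbscrew.

>>> carry_out --pt "0.002 0.03 0 0" --pt "0.002 0.06 0 0" --pt "0.002 0.09 0 0" --pt "0.002 0.12 0 0" --pt "0.002 0.15 0 0" --fingers 0.68

```text
clock: 9.22
position: [0.5278, -0.1756, 0.2404]
tool_rot: [0.998, 0.06, -0.007, -0.009]
ft_force: [1.0, 0.0, 0.5]
width: 0.058
```

>>> carry_out --pt "0.002 0.03 0 7" --pt "0.002 0.06 0 14" --pt "0.002 0.09 0 21" --pt "0.002 0.12 0 28" --pt "0.002 0.14 0 35"

```text
clock: 9.63
position: [0.5449, -0.3179, 0.2357]
tool_rot: [0.969, -0.247, -0.011, -0.006]
ft_force: [-0.4, 0.0, -0.2]
width: 0.0584
```

>>> carry_out --pt "0 0 0 7" --pt "0 0 0 14" --pt "0 0 0 21" --pt "0 0 0 28" --pt "0 0 0 35"

```text
clock: 10.05
position: [0.5437, -0.3176, 0.2337]
tool_rot: [0.848, -0.53, -0.014, -0.001]
ft_force: [-0.7, 0.4, -0.2]
width: 0.0579
```

>>> carry_out --pt "0 0 0 7" --pt "0 0 0 14" --pt "0 0 0 20" --pt "0 0 0 20" --pt "0 0 0 20"

```text
clock: 10.47
position: [0.5429, -0.3171, 0.2325]
tool_rot: [0.744, -0.668, -0.015, 0.002]
ft_force: [0.0, 0.3, 0.6]
width: 0.0581
```

```bash
python3 - <<'E'
from h import *
p,K,C=load('w6')
X=np.array([np.cos(np.radians(187.2)),np.sin(np.radians(187.2))]);Y=np.array([-X[1],X[0]])
g=cv2.cvtColor(p,cv2.COLOR_RGB2GRAY)
a,f=up(g,287,155,32,31);t,m=cv2.threshold(a,0,255,cv2.THRESH_OTSU+cv2.THRESH_BINARY_INV)
c=max(cv2.findContours(m,0,1)[0],key=cv2.contourArea);e=cv2.fitEllipse(c);u=onz(K,C,f(e[0]),.066)[0,:2];print('H hole',u,u@X,u@Y,np.array(e[1])/8)
p,K,C=snap('wrist','w7'); brief()
print(proj(K,C,[[.548,-.318,.085],[.548,-.318,.055]])*1.5625)
cv2.imwrite('pics/w7b.png',cv2.convertScaleAbs(cv2.resize(p,(800,600)),alpha=1.6)[:,:,::-1])
E
```

```text
H hole [ 0.55629314 -0.01500191] -0.5500263629832866 0.08460563390114952 [23.28166008 24.08856964]
10.5167 [ 0.5431 -0.3172  0.2327] toolx [ 0.108 -0.994 -0.021] z [-0.025  0.018 -1.   ] F [ 0.1  0.1 -0.2] w 0.05846951733456997 q [ 0.58  0.72 -0.23  1.53  0.17  0.94 -1.16]
[[412.83581116 264.52928589]
 [412.98915923 253.92529536]]
```

View pics/w7b.png

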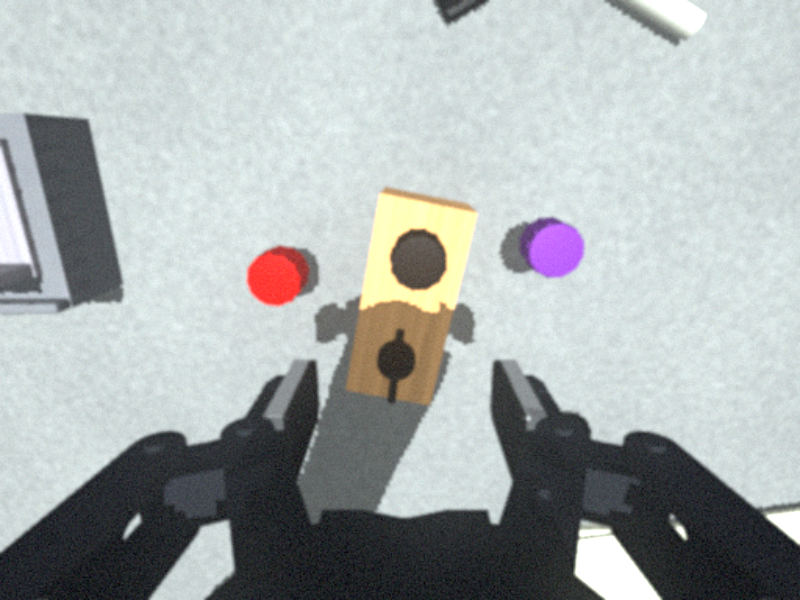

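Wrist view: the round ribbed black head is at (418,258) in the block, the winged screw at (396,358), red at (278,275) and purple at (553,248). I'm taking the black head at (418,258). The fingers clear both neighbours at 58 mm opening.

```bash
python3 - <<'E'
from h import *
p,K,C=load('w7');g=cv2.cvtColor(p,cv2.COLOR_RGB2GRAY)
a,f=up(g,240,138,56,56);m=(a<55).astype(np.uint8)
c=max(cv2.findContours(m,0,1)[0],key=cv2.contourArea);e=cv2.fitEllipse(c);uv=f(e[0]);print(uv*1.5625,np.array(e[1])/8*1.5625)
for z in(.085,.08,.07):print(z,onz(K,C,uv,z).round(4))
s=state();Rm=R.from_quat(s['tool_rot']).as_matrix()
P=onz(K,C,uv,.08)[0]; P[2]=.064  # TCP target
print('TCP shift',Rm.T@(P-s['position']))
for n,z in(('red',0.085),('purple',.085)):
    uv2=np.array([278,275] if n=='red' else [553,248])/1.5625;print(n,onz(K,C,uv2,.07))
E
```

```text
[417.9522723  258.84599686] [51.72387958 57.62599707]
0.085 [[ 0.552  -0.3208  0.085 ]]
0.08 [[ 0.5508 -0.3209  0.08  ]]
0.07 [[ 0.5485 -0.3213  0.07  ]]
TCP shift [ 0.00805497 -0.01109725  0.16836335]
red [[ 0.52673664 -0.22913351  0.07      ]]
purple [[ 0.5656244  -0.40778448  0.07      ]]
```

>>> carry_out --pt "0.008 -0.011 0.02 0" --pt "0.008 -0.011 0.05 0" --pt "0.008 -0.011 0.08 0" --pt "0.008 -0.011 0.1 0" --pt "0.008 -0.011 0.11 0"

```text
clock: 10.93
position: [0.55, -0.321, 0.1188]
tool_rot: [0.745, -0.667, -0.018, 0.002]
ft_force: [-0.2, -0.2, 0.1]
width: 0.0578
```

>>> carry_out --pt "0 0 0 0" --pt "0 0 0 0"

```text
clock: 11.1
position: [0.5495, -0.3208, 0.1183]
tool_rot: [0.745, -0.666, -0.019, 0.002]
ft_force: [0.1, 0.3, 0.5]
width: 0.0579
```

```bash
python3 - <<'E'
from h import *
p,K,C=snap('wrist','w8'); brief()
g=cv2.cvtColor(p,cv2.COLOR_RGB2GRAY)
cv2.imwrite('pics/w8b.png',cv2.convertScaleAbs(p,alpha=1.6)[:,:,::-1])
s=state();Rm=R.from_quat(s['tool_rot']).as_matrix()
for P in([.5505,-.3207,.069],):print('TCP shift',Rm.T@(np.array(P)-s['position']))
E
```

```text
11.15 [ 0.5503 -0.3212  0.1194] toolx [ 0.111 -0.994 -0.024] z [-0.029  0.021 -0.999] F [ 0.3  0.  -0.6] w 0.0579821164980418 q [ 0.56  0.87 -0.2   1.59  0.22  0.74 -1.19]
TCP shift [ 0.00069602 -0.00157204  0.05039084]
```

View pics/w8b.png

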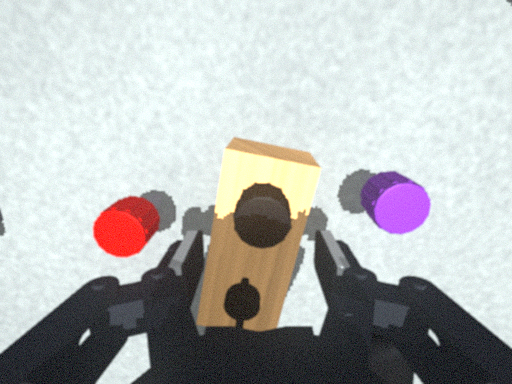

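Head at (263,215), with its lighter top disc centred at about (263,220), between the fingers. The look-alikes are clear.

```bash
python3 - <<'E'
from h import *
p,K,C=load('w8');g=cv2.cvtColor(p,cv2.COLOR_RGB2GRAY)
a,f=up(g,225,170,76,86,4);m=(a<60).astype(np.uint8)
c=max(cv2.findContours(m,0,1)[0],key=cv2.contourArea);x,y,w,h=cv2.boundingRect(c);print(f((x,y)),f((x+w,y+h)))
o,_=ray(K,C,[[1,1]]);print('cam',o)
for b in([.5505,-.3207],[.549,-.320],[.552,-.321]):
    t=np.linspace(0,6.28,60);q=np.vstack([proj(K,C,np.c_[b[0]+.0185*np.cos(t),b[1]+.0185*np.sin(t),0*t+z]) for z in(.055,.085)])
    print(b,q.min(0),q.max(0))
E
```

```text
[233.375 183.375] [291.125 248.125]
cam [ 0.62496232 -0.31498122  0.24862872]
[0.5505, -0.3207] [231.43571044 178.0524454 ] [291.65875414 247.31920448]
[0.549, -0.32] [230.1098918  180.00084099] [290.16581183 249.27297346]
[0.552, -0.321] [232.12108315 176.02890192] [292.50819334 245.28482464]
```

>>> carry_out --pt "0.001 -0.001 0.015 0" --pt "0.001 -0.001 0.03 0" --pt "0.001 -0.001 0.042 0" --pt "0.001 -0.001 0.05 0" --pt "0.001 -0.001 0.05 0"

```text
clock: 11.57
position: [0.549, -0.3205, 0.0677]
tool_rot: [0.745, -0.666, -0.019, 0.002]
ft_force: [-0.4, 0.4, 1.0]
width: 0.0582
```

>>> carry_out --pt "0 0 0 0" --pt "0 0 0 0" --pt "0 0 0 0" --pt "0 0 0 0" --pt "0 0 0 0" --fingers 0 --newtons 45

```text
clock: 11.98
position: [0.5494, -0.3207, 0.0683]
tool_rot: [0.745, -0.666, -0.019, 0.002]
ft_force: [-0.0, 0.3, 2.3]
width: 0.0347
```

```bash
python3 - <<'E'
from h import *
brief()
E
```

```text
11.9833 [ 0.5494 -0.3207  0.0683] toolx [ 0.111 -0.994 -0.025] z [-0.031  0.022 -0.999] F [-0.   0.3  2.3] w 0.03471101546351932 q [ 0.56  0.95 -0.18  1.61  0.24  0.65 -1.2 ]
```

>>> carry_out --pt "0 0 -0.015 0" --pt "0 0 -0.04 0" --pt "0 0 -0.075 0" --pt "0 0 -0.11 0" --pt "0 0 -0.14 0"

```text
clock: 12.4
position: [0.554, -0.3239, 0.2105]
tool_rot: [0.745, -0.666, -0.018, 0.002]
ft_force: [0.5, -0.7, -0.5]
width: 0.0347
```

>>> carry_out --pt "0 0 0 0" --pt "-0.03 -0.004 0.001 0" --pt "-0.065 -0.008 0.002 0" --pt "-0.1 -0.012 0.002 0" --pt "-0.135 -0.016 0.003 0"

```text
clock: 12.82
position: [0.5544, -0.1866, 0.2103]
tool_rot: [0.745, -0.667, -0.018, 0.002]
ft_force: [-0.1, 0.1, -0.4]
width: 0.0348
```

>>> carry_out --pt "-0.035 -0.004 0.001 0" --pt "-0.07 -0.008 0.002 0" --pt "-0.1 -0.012 0.003 0" --pt "-0.12 -0.014 0.003 0" --pt "-0.13 -0.016 0.003 0"

```text
clock: 13.23
position: [0.5555, -0.0512, 0.21]
tool_rot: [0.747, -0.665, -0.019, 0.001]
ft_force: [0.1, 0.3, -0.7]
width: 0.0349
```

```bash
python3 - <<'E'
from h import *
brief()
s=state();Rm=R.from_quat(s['tool_rot']).as_matrix();print(Rm.T@(np.array([.5558,-.015,.19])-s['position']))
E
```

```text
13.2333 [ 0.5555 -0.0512  0.21  ] toolx [ 0.115 -0.993 -0.027] z [-0.03   0.023 -0.999] F [ 0.1  0.3 -0.7] w 0.03491148632116324 q [ 0.14  0.66 -0.21  1.77  0.15  0.75 -1.58]
[-0.03536732 -0.00503717  0.02085561]
```

>>> carry_out --pt "-0.01 -0.001 0.003 0" --pt "-0.022 -0.003 0.007 0" --pt "-0.031 -0.004 0.01 0" --pt "-0.035 -0.005 0.012 0" --pt "-0.035 -0.005 0.012 0"

```text
clock: 13.65
position: [0.5558, -0.0149, 0.1981]
tool_rot: [0.747, -0.664, -0.019, 0.001]
ft_force: [0.7, -0.0, -0.3]
width: 0.035
```

>>> carry_out --pt "0 0 0 0" --pt "0 0 0 0" --pt "0 0 0 0"

```text
clock: 13.9
position: [0.5559, -0.016, 0.1981]
tool_rot: [0.747, -0.665, -0.019, 0.002]
ft_force: [-0.0, -0.9, -0.5]
width: 0.0347
```

```bash
python3 - <<'E'
from h import *
p,K,C=snap('wrist','w9'); brief()
t,Kt,Ct=snap('top','t9'); s,Ks,Cs=snap('side','s9')
print('hole pred wrist/side/top',proj(K,C,[.5562,-.015,.066]),proj(Ks,Cs,[.5562,-.015,.066]),proj(Kt,Ct,[.5562,-.015,.066]))
z=state()['position'][2]-.058; print('tip pred side,wrist',proj(Ks,Cs,[.5562,-.015,z]),proj(K,C,[.5562,-.015,z]),z)
def crop(im,x,y,w,h):return cv2.resize(im[y:y+h,x:x+w],(399,399),interpolation=cv2.INTER_CUBIC)
a=crop(p,160,100,200,200);b=crop(s,180,130,100,100)
cv2.imwrite('pics/m9.png',cv2.convertScaleAbs(np.hstack([a,b]),alpha=1.5)[:,:,::-1])
E
```

```text
13.95 [ 0.5559 -0.0159  0.1982] toolx [ 0.115 -0.993 -0.027] z [-0.031  0.023 -0.999] F [-0.4 -0.4 -1.3] w 0.03472642304723572 q [ 0.08  0.67 -0.2   1.79  0.15  0.72 -1.65]
hole pred wrist/side/top [[262.33887665 177.33519886]] [[230.70702378 200.45602421]] [[248.41318688 177.59427977]]
tip pred side,wrist [[230.57453273 182.1605447 ]] [[260.68983987 206.75512898]] 0.1402529919606188
```

View pics/m9.png

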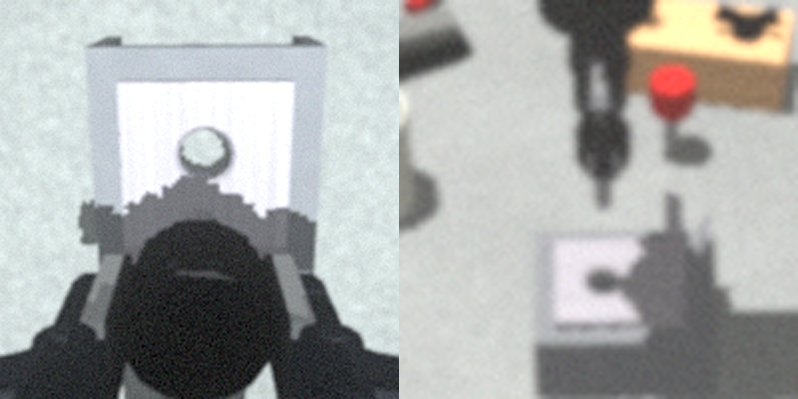

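Left (wrist): the hole is at (205,150). Right (side): the shank tip is at (603,206) above the hole at (602,281), within 0.6 px of prediction. Descending.

>>> carry_out --pt "0 0 0.01 0" --pt "0 -0.001 0.025 0" --pt "0.0005 -0.0015 0.04 0" --pt "0.0005 -0.0015 0.05 0" --pt "0.0005 -0.0015 0.053 0"

```text
clock: 14.47
position: [0.5545, -0.0147, 0.1432]
tool_rot: [0.747, -0.665, -0.021, 0.003]
ft_force: [0.4, -1.0, 0.2]
width: 0.0349
```

```bash
python3 - <<'E'
from h import *
s,Ks,Cs=snap('side','s10'); brief()
st=state();Rm=R.from_quat(st['tool_rot']).as_matrix();print(Rm.T@(np.array([.5557,-.015,.0793])-st['position']))
E
```

```text
14.5167 [ 0.5547 -0.0147  0.1435] toolx [ 0.115 -0.993 -0.027] z [-0.034  0.023 -0.999] F [-0.8 -0.7 -1.7] w 0.03483986985011421 q [ 0.06  0.75 -0.18  1.84  0.17  0.6  -1.67]
[ 0.00219762 -0.00291341  0.06414268]
```

>>> carry_out --pt "0 -0.001 0.01 0" --pt "0.001 -0.002 0.02 0" --pt "0.001 -0.002 0.03 0" --pt "0.001 -0.003 0.04 0" --pt "0.001 -0.003 0.043 0"

```text
clock: 14.93
position: [0.5555, -0.0142, 0.0986]
tool_rot: [0.747, -0.665, -0.021, 0.003]
ft_force: [-0.6, -0.7, -0.3]
width: 0.0345
```

```bash
python3 - <<'E'
from h import *
brief()
st=state();Rm=R.from_quat(st['tool_rot']).as_matrix();print(Rm.T@(np.array([.5557,-.015,.0793])-st['position']))
E
```

```text
14.9333 [ 0.5555 -0.0142  0.0986] toolx [ 0.115 -0.993 -0.027] z [-0.036  0.023 -0.999] F [-0.6 -0.7 -0.3] w 0.03451248718160035 q [ 0.05  0.82 -0.16  1.85  0.19  0.51 -1.68]
[ 0.00133288 -0.0007156   0.0192684 ]
```

The tip is at z≈0.041, through both holes with no side force. Lowering to seat the head.

>>> carry_out --pt "0.001 -0.001 0.006 0" --pt "0.001 -0.001 0.011 0" --pt "0.001 -0.001 0.015 0" --pt "0.001 -0.001 0.017 0" --pt "0.001 -0.001 0.018 0"

```text
clock: 15.35
position: [0.5559, -0.0147, 0.0803]
tool_rot: [0.747, -0.665, -0.021, 0.003]
ft_force: [1.1, 0.6, -0.8]
width: 0.0345
```

>>> carry_out --pt "0 0 0.0005 0" --pt "0 0 0.001 0" --pt "0 0 0.001 0"

```text
clock: 15.6
position: [0.556, -0.0146, 0.0795]
tool_rot: [0.747, -0.665, -0.021, 0.003]
ft_force: [0.1, 0.1, -1.9]
width: 0.0345
```

>>> carry_out --pt "0 0 0.001 0" --pt "0 0 0.0015 0" --pt "0 0 0.0015 0"

```text
clock: 15.85
position: [0.5561, -0.0146, 0.0792]
tool_rot: [0.747, -0.665, -0.021, 0.003]
ft_force: [-1.3, -0.4, 8.3]
width: 0.0347
```

The head is seated (8 N up). Release and retreat.

>>> carry_out --pt "0 0 -0.0005 0" --pt "0 0 -0.0005 0" --pt "0 0 -0.0005 0" --pt "0 0 -0.0005 0" --pt "0 0 -0.0005 0" --fingers 0.68

```text
clock: 16.27
position: [0.5561, -0.0146, 0.0796]
tool_rot: [0.747, -0.665, -0.021, 0.003]
ft_force: [0.4, 0.0, 0.1]
width: 0.0581
```

>>> carry_out --pt "0 0 -0.006 0" --pt "0 0 -0.018 0" --pt "0 0 -0.04 0" --pt "0 0 -0.07 0" --pt "0 0 -0.1 0"

```text
clock: 16.68
position: [0.559, -0.017, 0.1804]
tool_rot: [0.747, -0.665, -0.022, 0.004]
ft_force: [0.9, -0.2, -0.4]
width: 0.058
```

>>> carry_out --pt "0 0 -0.03 0" --pt "0 0 -0.06 0" --pt "0.02 0 -0.08 0" --pt "0.06 0 -0.08 0" --pt "0.1 0 -0.08 0"

```text
clock: 17.1
position: [0.5749, -0.1174, 0.2601]
tool_rot: [0.748, -0.663, -0.02, 0.002]
ft_force: [0.4, -1.1, -0.7]
width: 0.058
```

>>> carry_out --pt "0.03 0 0 0" --pt "0.06 0 0 0" --pt "0.08 0 0 0" --pt "0.08 0 0 0" --pt "0.08 0 0 0"

```text
clock: 17.52
position: [0.5839, -0.1984, 0.2578]
tool_rot: [0.747, -0.664, -0.02, 0.002]
ft_force: [0.7, 0.6, -0.2]
width: 0.058
```

```bash
python3 - <<'E'
from h import *
t,Kt,Ct=snap('top','t11'); s,Ks,Cs=snap('side','s11'); w,K,C=snap('wrist','w11'); brief()
def crop(im,x,y,w,h):return cv2.resize(im[y:y+h,x:x+w],(399,399),interpolation=cv2.INTER_CUBIC)
a=np.hstack([crop(t,215,140,70,70),crop(s,190,155,80,80)])
cv2.imwrite('pics/m11.png',cv2.convertScaleAbs(a,alpha=1.6)[:,:,::-1])
h=[[.5562,-.015,.096],[.5562,-.015,.066]];
print((proj(Kt,Ct,h)-[215,140])*5.7,(proj(Ks,Cs,h)-[190,155])*4.99+[399,0])
E
```

```text
17.6667 [ 0.5845 -0.1949  0.2581] toolx [ 0.122 -0.992 -0.029] z [-0.033  0.025 -0.999] F [ 0.  -0.3  0.5] w 0.058120385538892066 q [ 0.38  0.68 -0.22  1.53  0.14  0.98 -1.33]
[[187.94586928 209.03832528]
 [190.45516524 214.28739467]] [[601.86730259 190.81954625]
 [602.12804867 226.82556083]]
```

View pics/m11.png

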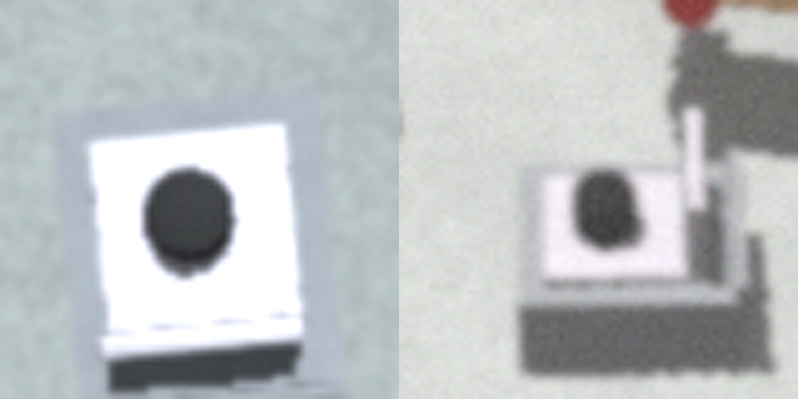

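Top (left): the head is at (188,212), on the predicted hole axis, and the foot is square on the stand. Side (right): the head at (605,208) rests on the foot and the upright is at the lip. Everything is standing and the gripper is clear, so I'm handing in.

```bash
python3 -c "
from bench import *
print(close_job())"
```

```text
the job is handed in; nothing more can be done
None
```

The holder is on the stand and the thumbscrew is down through both holes. I handed the job in at about 17.7 s, with the gripper open and clear.

- **Holder:** its foot is flat on the stand with the upright on the lip side. After release, its hole measured within about 0.5 mm of the stand's hole, which I worked out from the stand's edges. Just before release its yaw was within about 0.4° of the stand's.
- **Thumbscrew:** I took the black round-headed one from the block and lowered it until the head touched the foot (about 8 N), then let go. The last top and side pictures show the head resting on the foot on the hole axis, and the holder still square.
- **Checks that disagreed:** the yaw readout straight after release gave about 9° for the holder against about 7° for the stand. That script used the wrong foot height, so I discounted it, and the pictures show the holder square. The tool also picked up about 2° of tilt during the moves, with no effect seen in the pictures. I left the look-alikes alone.

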